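# Sweep the carrot rounds off the prep board into its tray

## Task

With the fingertips in its loop handle, pull the tray right out from under the prep board, then sweep all four carrot rounds along the board and over its open end into the tray, and finally push the tray fully home again. Nothing is picked up: the rounds are only slid, never lifted. Leave the tomato where it is on the board, and do not disturb the onion or the mug.

Things in the scene. Friction and masses are not known exactly. Their poses are not given: they have to be found in the camera images.
- board: Light wooden prep board, fixed on the worktop, a pull-out tray beneath it. Origin at worktop level under the board, z up. Deck 76 mm above the worktop, x = -150 mm (open end, where the tray comes out) to +146 mm, y = -118 to +118 mm between raised lips. The lips (14 mm wide, 8 mm above the deck) run along both long sides (y) and the +x end; the end at x = -150 has none.
- deck_edge (a point): Middle of the open end of the deck, on the deck's surface (board frame x = -150, y = 0, z = 76 mm).
- tray (a joint): How far the steel tray is pulled out from under the board, in m: 0 fully home (its wooden front flush with the open end of the board), 0.120 at the stop. It slides along the board's -x against about 2 N of friction, plus about 6 N per m/s, and stays where it is left.
- handle (a point): Middle of the front bar of the tray's steel loop handle; moves with the tray. A level loop of 8 mm round bar, 110 mm wide (board y); the bar lies 50 mm out (board -x) from the tray's front face, 44 mm above the worktop. Between bar and face is a gap of 46 mm (board x), open above and below, into which closed fingertips fit from above.
- tray_floor (a point): Centre of the tray's inner floor, 15 mm above the worktop; moves with the tray, axes as the board's. Inside: x = -135 to +132 mm, y = -118 to +118 mm from here. Steel walls rise 33 mm above the floor, the wooden front (12 mm thick) 39 mm; the board's underside is 41 mm above the floor. With the tray fully out, 108 mm of it lies open before the deck's end.
- tomato_c (a point): Red tomato, about 57 mm across and 62 mm high, standing loose on the back part of the deck; point half-way up. It stays on the board.
- onion_c (a point): Red onion, about 83 mm across and 82 mm high, loose on the front of the sink drainer; point half-way up.
- mug_c (a point): White mug with dark dots, 82 mm across and 91 mm high, loose on the sink's drainer; point half-way up. Further right the sink's fixed swan-neck tap arches from x = 0.57, y = -0.52 m (world) to its outlet at x = 0.37, y = -0.47 m, 0.29 m up, its top at 0.40 m: the arm must keep clear of it.
- carrot_a_c (a point): One of four thick orange carrot rounds, 30 mm across and 12 mm thick, 10 to 17 g, lying flat and loose on the deck; point at its centre (half-way up, 6 mm above the deck).
- carrot_b_c (a point): One of four thick orange carrot rounds, 30 mm across and 12 mm thick, 10 to 17 g, lying flat and loose on the deck; point at its centre (half-way up, 6 mm above the deck).
- carrot_c_c (a point): One of four thick orange carrot rounds, 30 mm across and 12 mm thick, 10 to 17 g, lying flat and loose on the deck; point at its centre (half-way up, 6 mm above the deck).
- carrot_d_c (a point): One of four thick orange carrot rounds, 30 mm across and 12 mm thick, 10 to 17 g, lying flat and loose on the deck; point at its centre (half-way up, 6 mm above the deck).

How it is judged:
By the outcome, as a careful person would: the job done as asked, in the order asked, and still so for the second after the job is handed in, with the robot touching nothing.
It also fails if it takes over 67 s, if anything falls off the work surface, if the arm or the gripper's body presses on something with over 40 N, if the wrist force passes 120 N, or if a joint passes its speed limit or range.

## Robot

A 7-joint arm with a two-finger parallel gripper is mounted at the origin on a cart in front of the work surface, level with it; the furniture and walls round the work are solid. World frame = base frame: x ahead of the robot, y to its left, z up, the work surface at z = 0. Lengths are in m, angles in rad, forces in N, time in s.
With the tool pointing down it reaches from about 0.425 to 0.875 m from the base axis. Payload 4.7 kg.
Tool frame: the origin (TCP) lies at the very end of the fingers, on their centre line; the grasp point (between the pads) lies 19 mm behind it; z points along the fingers, y is the line along which they close (so a half turn about z gives the same grasp; the last joint's range is limited). The gripper opens to 87 mm and grips with 3 to 60 N. Pads are 19 mm wide; open, the fingers measure 117 mm over their backs; the gripper's body (75 mm by 190 mm) begins 51 mm behind the grasp point.
Start: joints at [1.135, 0.321, -0.07, 1.45, 0.023, 1.371, -0.057], TCP at [0.283, -0.585, 0.223] pointing down, gripper open.
Joint ranges: [-2.86, 2.86], [-0.3, 2.09], [-1.38, 1.24], [0.06, 2.45], [-1.56, 4.7], [0.09, 2.05], [-2.69, 2.69]. Speed limits (rad/s): [2.57, 2.57, 3.14, 3.14, 3.14, 3.14, 3.14].

## Interface

Orientations are given as a rotation vector (axis times angle).
In Python, from bench import ctrl gives the robot as it stands.
- The arm moves only by the shell command python3 -m jog 'ROWS' [FORCE]. ROWS is JSON, a list that holds one entry, the list of rows, each a list of 7 numbers: the shift along the tool's x, y, z in mm, then the turn, a rotation vector about the tool's x, y, z in degrees, then the finger opening in mm, from 0 to 87. A call has 1 to 10 rows; each row is the pose to reach, as a shift and turn from the pose commanded when the call began, along the tool's axes at that moment; what a row does not reach only later rows make up. A row lasts 1/10 s, in which the tool goes at most 50 mm and 8.59 degrees, less where a joint would pass 70% of its speed; a pose out of reach is approached as far as the arm can. A call with a gripper value outside its range is refused whole. The fingers move at their own pace and stop on an object; FORCE is the grip in N (left out, the last holds). Time passes only in rows, so rows that repeat a pose let the fingers close. It gives the time, the measured TCP pose, the force, the opening and the grip force at its end, in the units of the state.
- ctrl.get_state(): the state, without advancing time (a new reading comes with each control period).
- ctrl.get_image(name): name is "side" or "top" or "wrist"; returns a dict with "image" (420x560x3 uint8, red, green, blue), "depth" (420x560 float32, m along the optical axis (not along the pixel's ray), 0 where there is no reading), "fov_y" (degrees; the focal length in pixels is half the picture's height over the tangent of half this angle, whatever the lens; pixels are square), "cx", "cy" (the principal point, pixels), "rvec" (rotation vector, rad) and "tvec" (3), from world to camera coordinates, as OpenCV has them. Camera axes: x right, y down, z forward; pixel columns grow to the right and rows downward; lengths in m; the calibration is good to about 2 mm. A picture is of the moment at which its call begins.
- ctrl.close_job(): hands the job in; it is judged then, once.
The state is a dict: "time": time; "joint_positions": joint angles; "qd": joint speeds; "joint_torque": joint torques, N m; "position": TCP position; "tool_rot": TCP orientation; "ft_force": force on the tool from outside, world axes, zero at the start; "torque": the same for the moment, N m; "grip_width": opening from 0.0 (shut) to 1.0 (fully open); "grip_force": force on a finger pad.
Only numpy, scipy, OpenCV 4.12 (cv2) and the standard library are available. Lean on these libraries where they do the work, as an engineer would, in place of code of your own. Each camera call takes 0.05 s, during which the arm holds its last target. There are 200 camera calls.

## Working session

There is one attempt and no reset: what is moved stays moved. The work goes in short steps, Python scripts to look and compute and a shell command to move; the robot and the scene stay as the last step left them, time stands still between calls to the robot, and variables do not carry over. Pictures are saved under pics/ and viewed, at most 10 in all, crops included, and the job is handed in when it is done.

```bash
mkdir -p pics; ls
python3 - <<'E'
from bench import ctrl
import cv2,numpy as np
s=ctrl.get_state();print(s)
for n in("top","side"):
    d=ctrl.get_image(n);np.savez(f"pics/{n}0.npz",**d)
    cv2.imwrite(f"pics/{n}0.png",d["image"][:,:,::-1]);print(n,d["fov_y"],d["cx"],d["cy"],d["rvec"],d["tvec"])
E
```

```text
pics
{'time': 0.0, 'joint_positions': array([ 1.13506561,  0.32183105, -0.07008726,  1.45167974,  0.02261679,
        1.37074546, -0.05690988]), 'qd': array([ 0.00037395,  0.00063849,  0.00015866,  0.00078158, -0.00135784,
        0.00015449,  0.00094852]), 'joint_torque': array([-1.37911562e-05, -4.91283560e+01, -4.03362829e-01, -3.12526739e+01,
       -6.37995685e-02,  4.34631889e-02,  1.62660695e-04]), 'position': array([ 0.28234629, -0.58487726,  0.2214539 ]), 'tool_rot': array([-3.06070012e+00, -7.00289004e-01,  8.26297427e-04]), 'ft_force': array([-0.26891602, -0.0981631 , -0.85930851]), 'torque': array([-0.02525782,  0.04481917, -0.01914719]), 'grip_force': 0.0, 'grip_width': 1.00259554102891}
top 44.29170276770488 277.4533365552501 205.2643874271385 [ 2.18581532 -2.12643834  0.15907749] [-0.09295572  0.51696763  1.23414207]
side 45.16465538249065 283.88297898132146 208.99230705806016 [ 1.36324889 -2.13408689  0.9112519 ] [0.16638613 0.38397754 1.0788132 ]
```

View pics/top0.png

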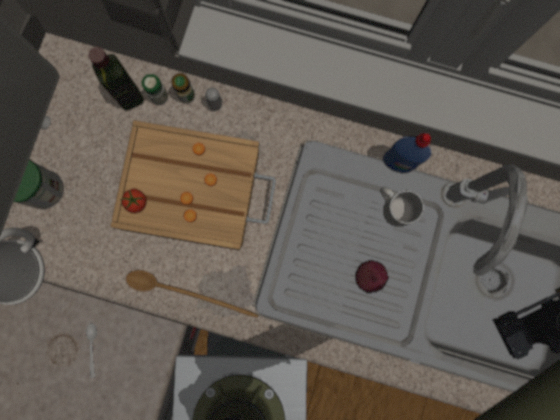

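View pics/side0.png

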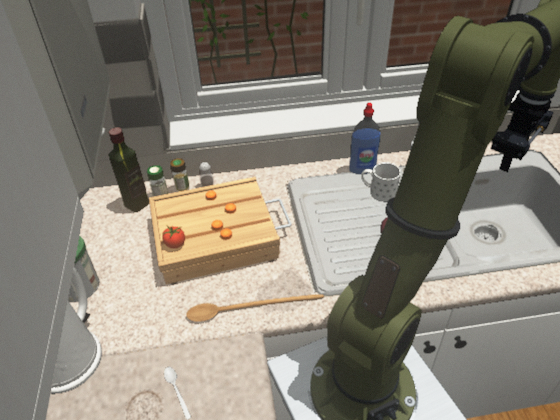

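The top view shows the board with corners at about (135,123), (258,143), (240,246) and (113,228), and the handle bar near (267,200). The carrots are at (199,149), (210,180), (187,199) and (190,216), and the tomato is at (134,200). The onion (372,276), mug (405,208) and tap all lie between the gripper and the board. The side view agrees.

```bash
cat > h.py <<'E'
import cv2,numpy as np
from scipy.spatial.transform import Rotation as R
def cam(d):
    f=210/np.tan(np.radians(float(d["fov_y"]))/2);return f,R.from_rotvec(d["rvec"]).as_matrix(),np.array(d["tvec"])
def cast(d,uv,z):
    f,M,t=cam(d);uv=np.atleast_2d(uv).astype(float)
    r=np.c_[(uv[:,0]-d["cx"])/f,(uv[:,1]-d["cy"])/f,np.ones(len(uv))]@M;o=-M.T@t
    return o+r*((z-o[2])/r[:,2])[:,None]
def cloud(d):
    f,M,t=cam(d);v,u=np.mgrid[:420,:560];z=d["depth"]
    p=np.stack([(u-d["cx"])/f*z,(v-d["cy"])/f*z,z],-1);return (p-t)@M
def blobs(d,lo,hi,amin=25):
    m=cv2.inRange(cv2.cvtColor(d["image"],cv2.COLOR_RGB2HSV),lo,hi)
    n,_,s,c=cv2.connectedComponentsWithStats(m);return [(c[i],s[i,4]) for i in range(1,n) if s[i,4]>=amin]
E
python3 - <<'E'
from h import *
for n in("top","side"):
    d=dict(np.load(f"pics/{n}0.npz"));P=cloud(d);img=d["image"]
    hsv=cv2.cvtColor(img,cv2.COLOR_RGB2HSV);print(n,"deck hsv",hsv[180,170],"carrot",hsv[180,210] )
    reg=np.zeros((420,560),bool);reg[110:300,100:300]=1
    m=reg&(P[...,2]>.068)&(P[...,2]<.09)&(d["depth"]>0)&(hsv[...,1]>60)
    mm=cv2.morphologyEx(m.astype(np.uint8),cv2.MORPH_OPEN,np.ones((5,5)))
    q=P[mm>0];r=cv2.minAreaRect((q[:,:2]*1000).astype(np.float32));print(r,np.percentile(q[:,2],[5,50,95]));print(cv2.boxPoints(r).round())
    for c,a in blobs(d,(7,190,120),(16,255,255)): 
        if c[0]<300: print("carrot",c.round(1),a,cast(d,c,.084)[0].round(4))
    for nm,pp in dict(top=dict(tom=(134,200),onion=(372,276),mug=(405,208)),side=dict(tom=(174,236)))[n].items():
        print(nm,P[pp[1],pp[0]].round(3))
    h=reg&(P[...,2]>.03)&(P[...,2]<.06)&(hsv[...,1]<60)
    q=P[h]
    if len(q):print("handle",len(q),np.median(q,0).round(3))
d=dict(np.load("pics/top0.npz"))
print(cast(d,[[272,180],[264,221],[249,220],[257,178]],.046).round(3))
cv2.imwrite("pics/crop.png",cv2.resize(d["image"][110:260,100:300,::-1],None,fx=4,fy=4))
E
```

```text
top deck hsv [ 16 115 144] carrot [ 17 167 147]
((559.1736450195312, 142.75051879882812), (311.27874755859375, 264.19097900390625), 81.87925720214844) [0.07236531 0.07678483 0.08536076]
[[406.   7.]
 [668. -30.]
 [712. 278.]
 [450. 315.]]
carrot [198.8 150.8] 27 [0.639  0.1137 0.084 ]
tom [0.511 0.251 0.12 ]
onion [ 0.353 -0.306  0.068]
mug [ 0.526 -0.402  0.003]
handle 300 [ 0.526 -0.054  0.047]
side deck hsv [ 17  39 223] carrot [ 14  47 114]
((559.5194091796875, 142.98855590820312), (311.2939147949219, 272.17523193359375), 81.61619567871094) [0.07300513 0.07703944 0.08555631]
[[402.   9.]
 [671. -31.]
 [717. 277.]
 [448. 317.]]
tom [0.496 0.256 0.118]
handle 1530 [0.797 0.032 0.046]
[[ 0.58  -0.064  0.046]
 [ 0.478 -0.047  0.046]
 [ 0.48  -0.01   0.046]
 [ 0.584 -0.027  0.046]]
```

View pics/crop.png

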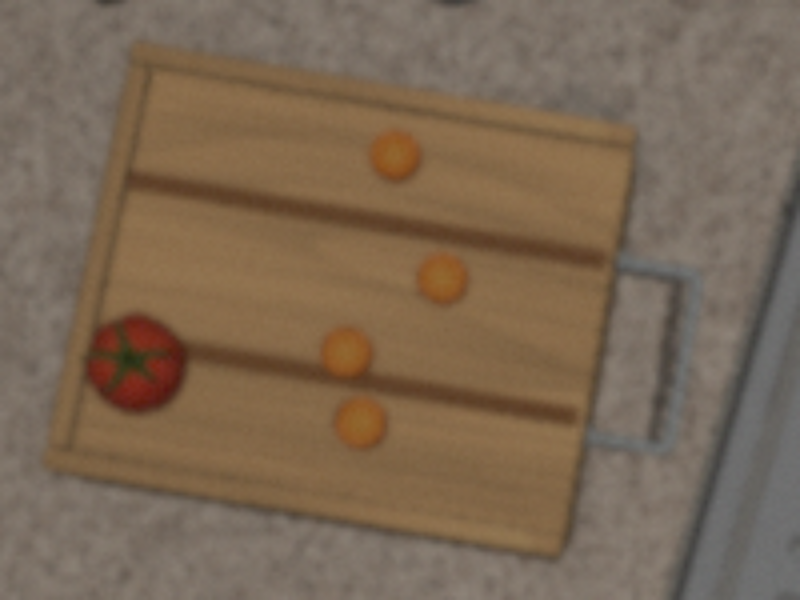

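The crop gives carrots at full-image (198.8,148.8), (210.5,179.5), (186.5,198) and (190,215.5), tomato at (134,200.5), and the handle bar from (272,177) to (266,222). Next I'll build the board frame and a helper for planning moves.

```bash
cat >> h.py <<'E'
th=np.radians(81.75);O=np.array([.5588,.1380])
B=np.array([[np.cos(th),-np.sin(th)],[np.sin(th),np.cos(th)]])
def b2w(x,y): return O+B@np.array([x,y])/1000
def w2b(p): return (B.T@(np.asarray(p)[:2]-O)*1000).round(1)
Rt=np.column_stack([[*B[:,0],0],[*(-B[:,1]),0],[0,0,-1]]) # tool x=board x, tool y=-board y, z down
def go(s,xyz,Rg=None):
    Rc=R.from_rotvec(s["tool_rot"]);d=Rc.inv().apply(np.array(xyz)-s["position"])*1000
    r=(Rc.inv()*R.from_matrix(Rt if Rg is None else Rg)).as_rotvec(degrees=True);return np.r_[d,r].round(1)
E
python3 - <<'E'
from h import *
from bench import ctrl
d=dict(np.load("pics/top0.npz"))
for n,p,z in[("c1",(198.8,148.8),.088),("c2",(210.5,179.5),.088),("c3",(186.5,198),.088),("c4",(190,215.5),.088),("tom",(134,200.5),.115),("onion",(372,276),.05),("mug",(405,208),.09),("bar1",(272,177),.046),("bar2",(266,222),.046)]:
    w=cast(d,p,z)[0];print(n,w.round(3),"board",w2b(w))
s=ctrl.get_state();print(R.from_rotvec(s["tool_rot"]).as_matrix().round(3));print(Rt.round(3))
Rc=R.from_rotvec(s["tool_rot"]).as_matrix()
print("wp1",go(s,[.22,-.42,.22],Rc),"wp2",go(s,[.38,-.22,.22],Rc))
g=b2w(-173,0);print(g,go(s,[*g,.13]),go(s,[*g,.13],Rt@np.diag([-1,-1,1])))
E
```

```text
c1 [0.643 0.113 0.088] board [-12.3 -86.8]
c2 [0.569 0.082 0.088] board [-53.8 -18.4]
c3 [0.523 0.137 0.088] board [-6.4 34.9]
c4 [0.482 0.126 0.088] board [-22.5  74.2]
tom [0.51  0.252 0.115] board [106.1  64.5]
onion [ 0.353 -0.309  0.05 ] board [-472.3  139.5]
mug [ 0.514 -0.379  0.09 ] board [-518.5  -29.9]
bar1 [ 0.588 -0.063  0.046] board [-195.1  -57.5]
bar2 [ 0.476 -0.052  0.046] board [-199.8   54.6]
[[ 0.901  0.435 -0.001]
 [ 0.435 -0.901  0.001]
 [-0.    -0.002 -1.   ]]
[[ 0.143  0.99   0.   ]
 [ 0.99  -0.143  0.   ]
 [ 0.     0.    -1.   ]]
wp1 [  15.6 -175.6    1.9   -0.    -0.    -0. ] wp2 [ 246.6 -286.2    2.    -0.    -0.    -0. ]
[ 0.53397578 -0.03320969] [ 4.665e+02 -3.873e+02  9.220e+01 -1.000e-01 -0.000e+00 -5.600e+01] [ 4.665e+02 -3.873e+02  9.220e+01 -0.000e+00  1.000e-01  1.240e+02]
```

```bash
python3 -m jog '[[[1,-48,0,0,0,0,0],[1,-97,0,0,0,0,0],[2,-145,0,0,0,0,0],[2,-190,0,0,0,0,0],[45,-210,0,0,0,-7,0],[89,-226,0,0,0,-14,0],[130,-238,0,0,0,-21,0],[173,-252,0,0,0,-28,0],[216,-268,0,0,0,-35,0],[216,-268,0,0,0,-40,0]]]' 20
python3 - <<'E'
from h import *
from bench import ctrl
s=ctrl.get_state();g=b2w(-173,0);print(s["position"],s["joint_positions"].round(2));print(go(s,[*g,.13]))
E
```

```text
time: 1.1
position: [0.3647, -0.2445, 0.2226]
tool_rot: [-2.625, -1.725, -0.003]
ft_force: [0.0, 0.2, -0.5]
grip_width: 0.172
grip_force: 0.0
[ 0.36472443 -0.24449891  0.22260805] [ 0.9  -0.12 -0.34  1.93 -0.04  1.33  0.17]
[ 2.609e+02  7.140e+01  9.320e+01  1.000e-01 -1.000e-01 -1.510e+01]
```

```bash
python3 -m jog '[[[45,12,0,0,0,-5,0],[90,24,10,0,0,-10,0],[135,36,25,0,0,-15,0],[180,48,50,0,0,-15,0],[225,60,75,0,0,-15,0],[261,71,93,0,0,-15,0],[261,71,93,0,0,-15,0],[261,71,93,0,0,-15,0],[261,71,93,0,0,-15,0]]]'
python3 - <<'E'
from h import *
from bench import ctrl
s=ctrl.get_state();g=b2w(-173,0);print(s["position"],w2b(s["position"]));print(go(s,[*g,.028]))
d=ctrl.get_image("side");cv2.imwrite("pics/s1.png",cv2.resize(d["image"][140:330,100:380,::-1],None,fx=2.8,fy=2.8))
E
```

```text
time: 2.0
position: [0.5321, -0.0425, 0.1297]
tool_rot: [2.394, 2.034, -0.001]
ft_force: [1.0, -0.4, 0.1]
grip_width: 0.002
grip_force: 0.0
[ 0.5320745  -0.04253353  0.1296986 ] [-182.5    0.5]
[ 9.600e+00  4.000e-01  1.017e+02 -0.000e+00  1.000e-01 -1.100e+00]
```

View pics/s1.png

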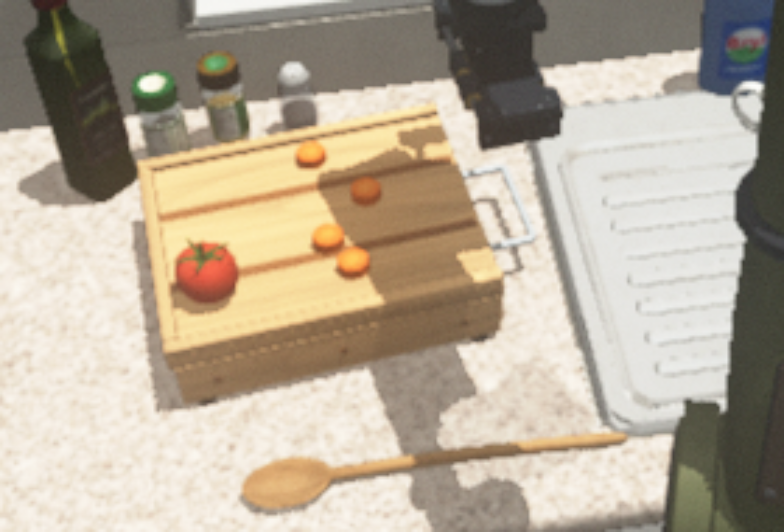

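The side crop shows the gripper (black, near crop (515,110)) apparently beyond the handle, whose bar runs from (500,170) to (528,240). I'll project the TCP into this view to see whether that's only parallax.

Run:
```python
from h import *
from bench import ctrl
s=ctrl.get_state();print(s["position"],s["time"])
for n in("side","top"):
    d=ctrl.get_image(n);f,M,t=cam(d)
    for p in(s["position"],[*b2w(-200,0),.044],[*b2w(-200,55),.044]):
        q=M@p+t;print(n,(q[:2]/q[2]*f+[d["cx"],d["cy"]]).round(1))
    np.savez(f"pics/{n}1.npz",**d)
cv2.imwrite("pics/t1.png",cv2.resize(d["image"][90:290,80:360,::-1],None,fx=2.8,fy=2.8))
```

```text
[ 0.53220697 -0.04289537  0.13009183] 2.05
side [277.7 189.9]
side [284.4 211.7]
side [289.9 224.9]
top [262.5 193.6]
top [270.  200.2]
top [266.1 222.3]
```

View pics/t1.png

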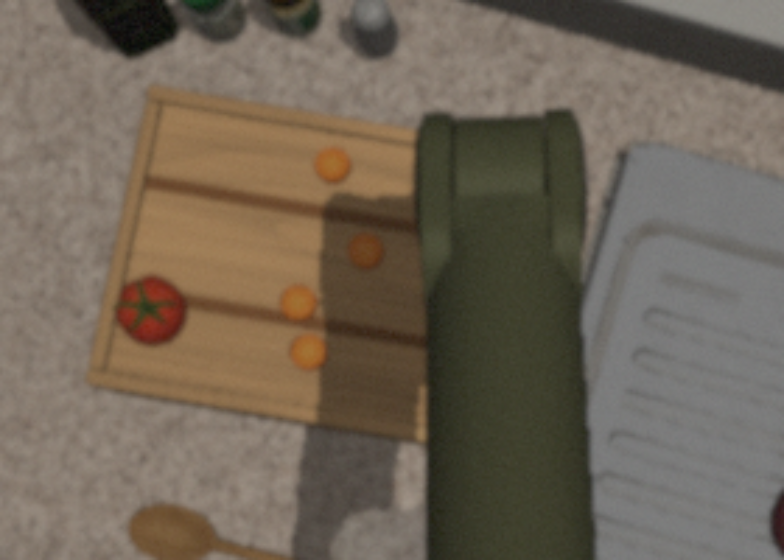

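The top view is blocked by the forearm. In the side view the TCP projects to crop (497,140), near the visible fingertip at about (520,140). I'll check that offset with the depth data.

Run:
```python
from h import *
d=dict(np.load("pics/side1.npz"));P=cloud(d)
reg=np.zeros((420,560),bool);reg[130:200,250:310]=1
m=reg&(P[...,2]>.115)&(d["depth"]>0)&(P[...,1]>-.12)&(P[...,1]<.03)&(P[...,0]<.65)
for a in np.arange(.12,.26,.015):
    q=P[m&(P[...,2]>=a)&(P[...,2]<a+.015)]
    if len(q):
        b=np.array([w2b(x) for x in q]);print(round(a,3),len(q),b.min(0),b.max(0))
cv2.imwrite("pics/s2.png",cv2.resize(d["image"][120:220,240:340,::-1],None,fx=6,fy=6))
```

```text
0.195 104 [-216.5  -84.7] [-143.3   90.9]
0.21 263 [-220.2  -90.2] [-143.1   93.1]
0.225 209 [-217.6  -82.2] [-142.7   98.6]
0.24 479 [-217.6  -94.5] [-142.7   99.1]
0.255 108 [-201.6   11.2] [-155.2   55.2]
```

View pics/s2.png

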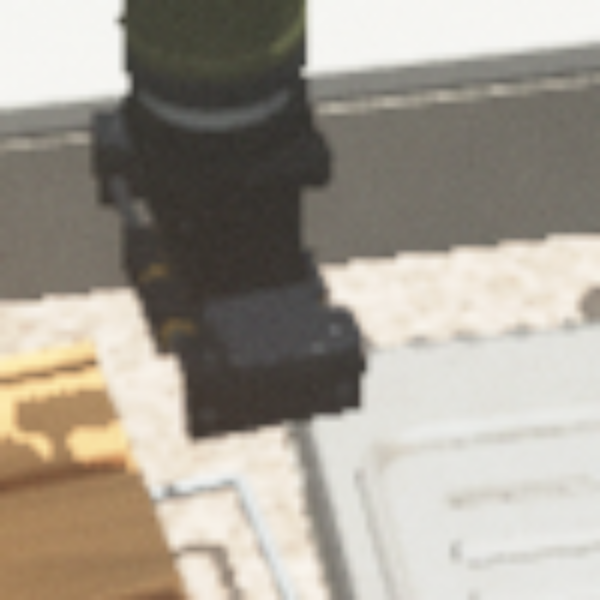

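The visible part is the gripper body, centred at board x = -180. That agrees with the reported TCP, so the calibration holds. Descending into the loop.

```bash
python3 -m jog '[[[4,0,0,0,0,-1,0],[9,0,25,0,0,-1,0],[9,0,50,0,0,-1,0],[9,0,75,0,0,-1,0],[9,0,100,0,0,-1,0],[9,0,100,0,0,-1,0],[9,0,100,0,0,-1,0]]]'
python3 - <<'E'
from h import *
from bench import ctrl
s=ctrl.get_state();print(s["position"],w2b(s["position"]),s["ft_force"]);print(go(s,[*b2w(-310,0),.028]))
E
```

```text
time: 2.85
position: [0.534, -0.0324, 0.0301]
tool_rot: [-2.375, -2.056, -0.0]
ft_force: [0.3, 0.3, 1.3]
grip_width: 0.006
grip_force: 0.0
[ 0.53395949 -0.03239034  0.03006884] [-1.722e+02  1.000e-01] [0.30463902 0.27484111 1.32244786]
[-1.378e+02  1.000e-01  2.100e+00  0.000e+00 -0.000e+00  0.000e+00]
```

```bash
python3 -m jog '[[[-14,0,0,0,0,0,0],[-30,0,0,0,0,0,0],[-50,0,0,0,0,0,0],[-70,0,0,0,0,0,0],[-90,0,0,0,0,0,0],[-108,0,0,0,0,0,0],[-122,0,0,0,0,0,0],[-132,0,0,0,0,0,0],[-137,0,0,0,0,0,0],[-137,0,0,0,0,0,0]]]'
python3 - <<'E'
from h import *
from bench import ctrl
s=ctrl.get_state();print(s["position"],w2b(s["position"]),s["ft_force"])
E
```

```text
time: 3.85
position: [0.516, -0.1645, 0.031]
tool_rot: [-2.372, -2.058, -0.008]
ft_force: [1.0, 9.1, 4.9]
grip_width: 0.005
grip_force: 4.4
[ 0.51604978 -0.16446177  0.0309602 ] [-305.5   -1.1] [0.98334262 9.11381743 4.89092206]
```

```bash
python3 -m jog '[[[-3,0,0,0,0,0,0],[-6,0,0,0,0,0,0],[-6,0,0,0,0,0,0]]]'
python3 - <<'E'
from h import *
from bench import ctrl
s=ctrl.get_state();print(w2b(s["position"]),s["ft_force"],go(s,[*b2w(-305.5,0),.03]))
d=ctrl.get_image("side");cv2.imwrite("pics/s3.png",cv2.resize(d["image"][140:330,100:380,::-1],None,fx=2.8,fy=2.8))
E
```

```text
time: 4.15
position: [0.516, -0.1648, 0.031]
tool_rot: [-2.365, -2.059, -0.014]
ft_force: [0.7, 18.7, 8.3]
grip_width: 0.003
grip_force: 9.3
[-305.8   -1.1] [ 0.66790805 18.73678262  8.26748228] [ 0.3 -1.1  1.   0.1 -0.6  0.3]
```

View pics/s3.png

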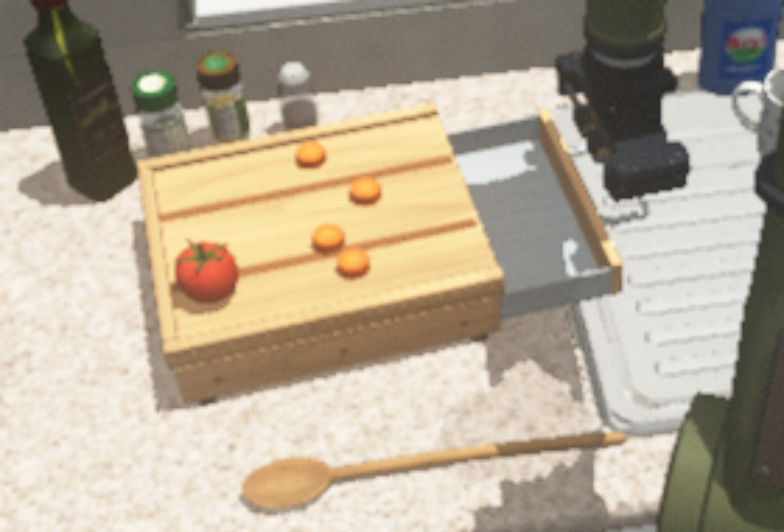

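The tray is out at its stop, empty, with about 108 mm open. Next: back off the bar, lift, and move above the spot behind the first round.

```bash
python3 -m jog '[[[12,0,0,0,0,0,0],[22,0,0,0,0,0,0],[22,0,0,0,0,0,0],[22,0,-40,0,0,0,20],[22,0,-80,0,0,0,20],[60,0,-100,0,0,0,20],[108,0,-100,0,0,0,20],[156,0,-100,0,0,0,20],[156,0,-100,0,0,0,20]]]'
python3 - <<'E'
from h import *
from bench import ctrl
s=ctrl.get_state();print(w2b(s["position"]),s["position"],s["ft_force"],go(s,[*b2w(-20,-18),.13]))
E
```

```text
time: 5.1
position: [0.5363, -0.0122, 0.1304]
tool_rot: [-2.365, -2.067, -0.005]
ft_force: [-0.0, 0.7, -0.6]
grip_width: 0.224
grip_force: 0.0
[-151.9    0.7] [ 0.53629902 -0.01222013  0.13043185] [-0.01245965  0.70416581 -0.61919659] [ 1.317e+02  2.000e+01  9.000e-01  1.000e-01 -2.000e-01  6.000e-01]
```

```bash
python3 -m jog '[[[44,6,0,0,0,0,20],[88,13,0,0,0,0,20],[132,20,0,0,0,0,20],[132,20,0,0,0,0,20],[132,20,15,0,0,0,20],[132,20,30,0,0,0,20],[132,20,42,0,0,0,20],[132,20,46,0,0,0,20],[132,20,46,0,0,0,20]]]'
python3 - <<'E'
from h import *
from bench import ctrl
s=ctrl.get_state();print(w2b(s["position"]),s["position"],s["ft_force"],go(s,[*b2w(-175,-18),.081]))
E
```

```text
time: 6.0
position: [0.5736, 0.107, 0.0822]
tool_rot: [-2.376, -2.054, 0.003]
ft_force: [0.6, -0.0, -0.7]
grip_width: 0.231
grip_force: 0.0
[-28.5 -19.1] [0.57363089 0.10701527 0.08220375] [ 0.62411966 -0.02265216 -0.7386572 ] [-1.465e+02 -1.000e+00  1.300e+00 -1.000e-01  1.000e-01 -1.000e-01]
```

```bash
python3 -m jog '[[[-10,0,1,0,0,0,20],[-26,0,1,0,0,0,20],[-42,0,1,0,0,0,20],[-58,0,1,0,0,0,20],[-74,0,1,0,0,0,20],[-90,0,1,0,0,0,20],[-106,0,1,0,0,0,20],[-122,0,1,0,0,0,20],[-138,0,1,0,0,0,20],[-152,0,1,0,0,0,20]]]'
python3 - <<'E'
from h import *
from bench import ctrl
s=ctrl.get_state();print(w2b(s["position"]),s["position"],s["ft_force"],go(s,[*b2w(14,77),.13]))
d=ctrl.get_image("side");cv2.imwrite("pics/s4.png",cv2.resize(d["image"][140:330,100:380,::-1],None,fx=2.8,fy=2.8))
E
```

```text
time: 7.0
position: [0.5528, -0.0441, 0.0833]
tool_rot: [2.375, 2.054, 0.0]
ft_force: [0.5, 1.1, 0.5]
grip_width: 0.232
grip_force: 0.0
[-181.1  -20.2] [ 0.55280402 -0.04412735  0.08325039] [0.53676369 1.1029924  0.46140876] [ 1.95e+02 -9.73e+01 -4.71e+01  1.00e-01  1.00e-01 -0.00e+00]
```

View pics/s4.png

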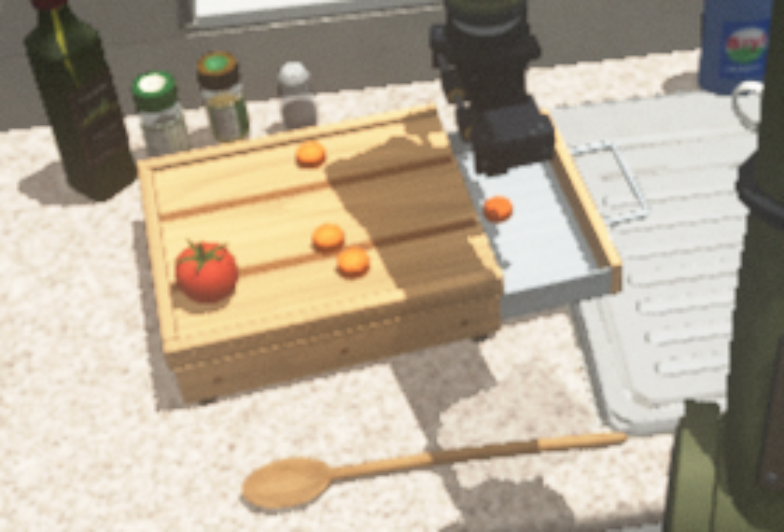

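The first round lies in the tray at crop (497,209), and the other three and the tomato haven't moved. Next is the round at y = 74.

```bash
python3 -m jog '[[[0,0,-35,0,0,0,20],[45,-22,-48,0,0,0,20],[90,-45,-48,0,0,0,20],[135,-70,-48,0,0,0,20],[180,-90,-48,0,0,0,20],[200,-98,-48,0,0,0,20],[200,-98,-48,0,0,0,20],[200,-98,-30,0,0,0,20],[200,-98,-12,0,0,0,20],[200,-98,-5,0,0,0,20]]]'
python3 - <<'E'
from h import *
from bench import ctrl
s=ctrl.get_state();print(w2b(s["position"]),s["position"],s["ft_force"],go(s,[*b2w(-180,77),.081]))
E
```

```text
time: 8.05
position: [0.4838, 0.1682, 0.0861]
tool_rot: [-2.376, -2.055, 0.004]
ft_force: [-0.4, -0.2, -0.6]
grip_width: 0.227
grip_force: 0.0
[19.1 78.6] [0.48377425 0.16821343 0.08613029] [-0.43830005 -0.20968548 -0.60316114] [-1.991e+02  1.800e+00  5.400e+00 -1.000e-01  1.000e-01 -1.000e-01]
```

```bash
python3 -m jog '[[[0,1,4,0,0,0,20],[-18,1,4,0,0,0,20],[-40,1,4,0,0,0,20],[-62,1,4,0,0,0,20],[-84,1,4,0,0,0,20],[-106,1,4,0,0,0,20],[-128,1,4,0,0,0,20],[-148,1,4,0,0,0,20],[-164,1,4,0,0,0,20],[-180,1,4,0,0,0,20]]]' && python3 -m jog '[[[-16,0,0,0,0,0,20],[-20,0,0,0,0,0,20],[-20,0,0,0,0,0,20]]]'
python3 - <<'E'
from h import *
from bench import ctrl
s=ctrl.get_state();print(w2b(s["position"]),s["position"],s["ft_force"],go(s,[*b2w(30,35),.13]))
d=ctrl.get_image("side");cv2.imwrite("pics/s5.png",cv2.resize(d["image"][140:330,100:380,::-1],None,fx=2.8,fy=2.8))
E
```

```text
time: 9.05
position: [0.4602, -0.0098, 0.0844]
tool_rot: [2.375, 2.054, 0.001]
ft_force: [-0.2, 1.6, 0.6]
grip_width: 0.229
grip_force: 0.0
time: 9.35
position: [0.4571, -0.0289, 0.0841]
tool_rot: [2.376, 2.054, 0.001]
ft_force: [0.4, 0.2, 0.0]
grip_width: 0.229
grip_force: 0.0
[-179.8   76.7] [ 0.45714174 -0.02891473  0.0840626 ] [0.42509601 0.22299054 0.02558916] [ 2.098e+02  4.140e+01 -4.590e+01  1.000e-01  0.000e+00 -1.000e-01]
```

View pics/s5.png

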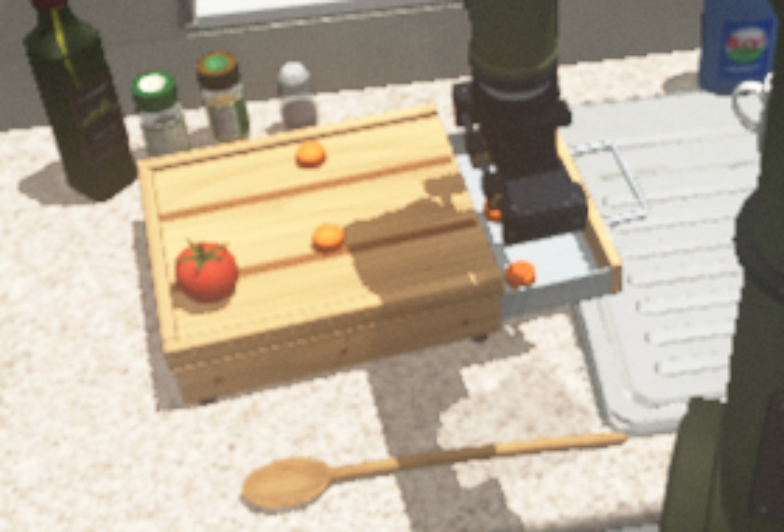

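Two rounds are now in the tray, at crop (495,212) and (520,273). The third, at about (-6, 35), is still in place, so I'll sweep that one next.

```bash
python3 -m jog '[[[0,0,-35,0,0,0,20],[45,10,-46,0,0,0,20],[90,20,-46,0,0,0,20],[135,30,-46,0,0,0,20],[180,40,-46,0,0,0,20],[212,42,-46,0,0,0,20],[212,42,-46,0,0,0,20],[212,42,-30,0,0,0,20],[212,42,-12,0,0,0,20],[212,42,1,0,0,0,20]]]'
python3 - <<'E'
from h import *
from bench import ctrl
s=ctrl.get_state();print(w2b(s["position"]),s["position"],s["ft_force"],go(s,[*b2w(-180,35),.082]))
E
```

```text
time: 10.4
position: [0.5276, 0.1737, 0.0803]
tool_rot: [-2.377, -2.054, 0.004]
ft_force: [0.1, -0.4, -0.1]
grip_width: 0.229
grip_force: 0.0
[30.9 36. ] [0.52764667 0.17372099 0.08034535] [ 0.10385339 -0.37605964 -0.14671269] [-2.109e+02  1.200e+00 -1.200e+00 -1.000e-01  1.000e-01 -1.000e-01]
```

```bash
python3 -m jog '[[[-12,1,-1,0,0,0,20],[-32,1,-1,0,0,0,20],[-54,1,-1,0,0,0,20],[-76,1,-1,0,0,0,20],[-98,1,-1,0,0,0,20],[-120,1,-1,0,0,0,20],[-142,1,-1,0,0,0,20],[-162,1,-1,0,0,0,20],[-178,1,-1,0,0,0,20],[-192,1,-1,0,0,0,20]]]' && python3 -m jog '[[[-14,0,0,0,0,0,20],[-18,0,0,0,0,0,20],[-18,0,0,0,0,0,20]]]'
python3 - <<'E'
from h import *
from bench import ctrl
s=ctrl.get_state();print(w2b(s["position"]),s["position"],s["ft_force"],go(s,[*b2w(24,-87),.13]))
E
```

```text
time: 11.4
position: [0.5018, -0.0175, 0.0841]
tool_rot: [2.377, 2.052, -0.001]
ft_force: [-0.4, 0.3, -0.6]
grip_width: 0.227
grip_force: 0.0
time: 11.7
position: [0.4994, -0.034, 0.0839]
tool_rot: [2.377, 2.053, -0.0]
ft_force: [0.1, 0.5, 0.1]
grip_width: 0.232
grip_force: 0.0
[-178.7   34.1] [ 0.49937836 -0.03397104  0.08389381] [0.07318205 0.52632176 0.11267555] [ 2.030e+02  1.207e+02 -4.620e+01  0.000e+00  0.000e+00 -1.000e-01]
```

```bash
python3 -m jog '[[[0,0,-35,0,0,0,20],[40,25,-46,0,0,0,20],[80,50,-46,0,0,0,20],[120,75,-46,0,0,0,20],[160,100,-46,0,0,0,20],[204,119,-46,0,0,0,20],[204,119,-46,0,0,0,20],[204,119,-30,0,0,0,20],[204,119,-12,0,0,0,20],[204,119,1,0,0,0,20]]]'
python3 - <<'E'
from h import *
from bench import ctrl
s=ctrl.get_state();print(w2b(s["position"]),s["position"],s["ft_force"],go(s,[*b2w(-180,-86),.082]))
d=ctrl.get_image("side");cv2.imwrite("pics/s6.png",cv2.resize(d["image"][140:330,100:380,::-1],None,fx=2.8,fy=2.8))
E
```

```text
time: 12.7
position: [0.6452, 0.1498, 0.0798]
tool_rot: [-2.377, -2.054, 0.006]
ft_force: [-0.5, -0.4, -0.7]
grip_width: 0.228
grip_force: 0.0
[ 24.1 -83.8] [0.64517792 0.14984882 0.07978241] [-0.46902282 -0.38748182 -0.65478082] [-2.041e+02  2.600e+00 -1.700e+00 -1.000e-01  1.000e-01 -1.000e-01]
```

View pics/s6.png

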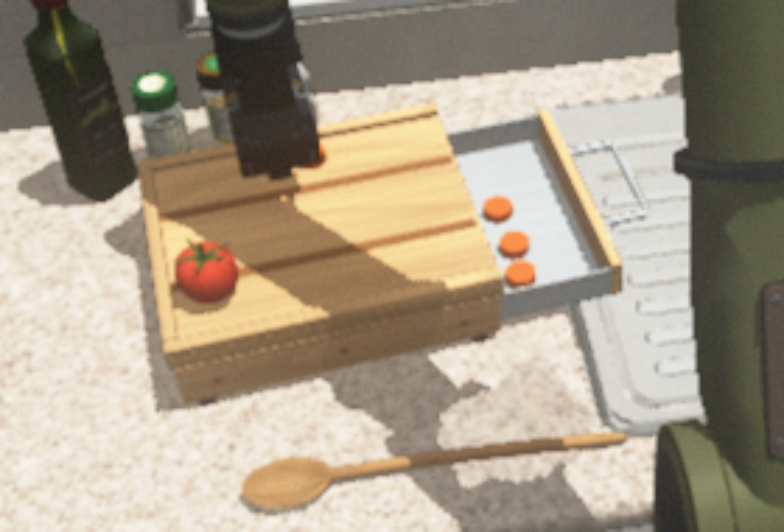

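Three rounds lie flat in the tray, at crop (497,209), (514,243) and (520,273). The gripper is behind the last one at (320,155). Sweeping it.

```bash
python3 -m jog '[[[-4,2,-1,0,0,0,20],[-22,2,-1,0,0,0,20],[-44,2,-1,0,0,0,20],[-66,2,-1,0,0,0,20],[-88,2,-1,0,0,0,20],[-110,2,-1,0,0,0,20],[-132,2,-1,0,0,0,20],[-152,2,-1,0,0,0,20],[-168,2,-1,0,0,0,20],[-184,2,-1,0,0,0,20]]]' && python3 -m jog '[[[-14,0,0,0,0,0,20],[-20,0,0,0,0,0,20],[-20,0,0,0,0,0,20],[-20,0,-30,0,0,0,0],[-20,0,-50,0,0,0,0],[-20,0,-50,0,0,0,0]]]'
python3 - <<'E'
from h import *
from bench import ctrl
s=ctrl.get_state();print(w2b(s["position"]),s["position"],s["ft_force"],"gap",go(s,[*b2w(-293,0),.13]))
d=ctrl.get_image("side");cv2.imwrite("pics/s7.png",cv2.resize(d["image"][140:330,100:380,::-1],None,fx=2.8,fy=2.8))
E
```

```text
time: 13.75
position: [0.6223, -0.0315, 0.0842]
tool_rot: [2.375, 2.055, 0.001]
ft_force: [0.1, -0.3, 0.4]
grip_width: 0.226
grip_force: 0.0
time: 14.35
position: [0.6216, -0.0479, 0.1369]
tool_rot: [2.37, 2.056, 0.007]
ft_force: [0.2, -0.4, 0.0]
grip_width: 0.055
grip_force: 0.0
[-174.9  -88.8] [ 0.62156901 -0.04785653  0.13685322] [ 0.17389986 -0.37707436  0.03136102] gap [-1.179e+02 -8.910e+01  6.200e+00  3.000e-01 -1.000e-01  1.000e-01]
```

View pics/s7.png

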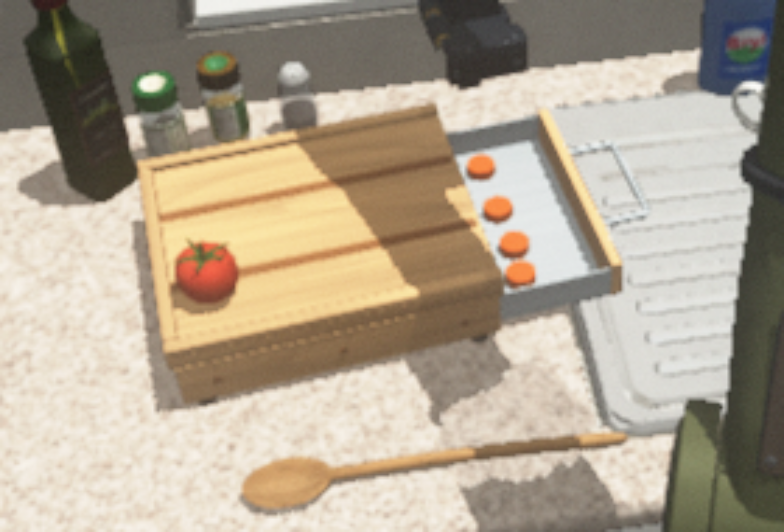

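All four rounds lie flat in the tray, at crop (481,167), (497,209), (514,243) and (520,273), and the tomato hasn't moved. I miscounted the pictures: that was the eleventh view and the limit was ten. I'll view no more and rely on measured numbers from here.

```bash
python3 -m jog '[[[-39,-30,3,0,0,0,0],[-78,-60,3,0,0,0,0],[-118,-89,3,0,0,0,0],[-118,-89,3,0,0,0,0],[-118,-89,3,0,0,0,0],[-118,-89,3,0,0,0,0]]]'
python3 - <<'E'
from h import *
from bench import ctrl
s=ctrl.get_state();print(w2b(s["position"]),s["position"],s["ft_force"],"gap",go(s,[*b2w(-293,0),.030]))
d=ctrl.get_image("side");P=cloud(d);h=cv2.cvtColor(d["image"],cv2.COLOR_RGB2HSV)
m=(P[...,2]>.035)&(P[...,2]<.055)&(h[...,1]<60);m[:,:295]=0;m[:,340:]=0;m[:180]=0;m[230:]=0
b=np.array([w2b(x) for x in P[m]]);print(len(b),np.percentile(b,[2,50,98],axis=0))
E
```

```text
time: 15.0
position: [0.5148, -0.1521, 0.1302]
tool_rot: [-2.372, -2.058, -0.001]
ft_force: [-1.0, -0.2, -0.2]
grip_width: 0.006
grip_force: 0.0
[-293.5    1.9] [ 0.514829   -0.15214456  0.13015221] [-0.96290104 -0.20920099 -0.2485779 ] gap [ 3.000e-01  1.900e+00  1.002e+02 -0.000e+00 -1.000e-01  1.000e-01]
177 [[-321.696  -59.944]
 [-311.4      7.7  ]
 [-268.304   58.548]]
```

```bash
python3 -m jog '[[[0,2,30,0,0,0,0],[0,2,65,0,0,0,0],[0,2,90,0,0,0,0],[0,2,100,0,0,0,0],[0,2,100,0,0,0,0],[6,2,100,0,0,0,0],[12,2,100,0,0,0,0],[18,2,100,0,0,0,0],[26,2,100,0,0,0,0],[36,2,100,0,0,0,0]]]' && python3 -m jog '[[[12,0,0,0,0,0,0],[24,0,0,0,0,0,0],[36,0,0,0,0,0,0],[48,0,0,0,0,0,0],[60,0,0,0,0,0,0],[71,0,0,0,0,0,0],[80,0,0,0,0,0,0],[87,0,0,0,0,0,0],[92,0,0,0,0,0,0],[95,0,0,0,0,0,0]]]'
python3 - <<'E'
from h import *
from bench import ctrl
s=ctrl.get_state();print(w2b(s["position"]),s["position"],s["ft_force"],"home",go(s,[*b2w(-159,0),.030]))
E
```

```text
time: 16.05
position: [0.5223, -0.119, 0.0315]
tool_rot: [2.374, 2.053, 0.0]
ft_force: [0.7, -3.0, 0.7]
grip_width: 0.006
grip_force: 1.3
time: 17.05
position: [0.5349, -0.0239, 0.0304]
tool_rot: [-2.374, -2.057, 0.0]
ft_force: [0.9, -2.0, 0.7]
grip_width: 0.003
grip_force: 1.1
[-163.7    0.4] [ 0.53487044 -0.02393779  0.0304036 ] [ 0.8598611  -1.99132865  0.72428903] home [ 4.7  0.4  0.4 -0.   0.   0. ]
```

```bash
python3 -m jog '[[[2,0,0,0,0,0,0],[4,0,0,0,0,0,0],[6,0,0,0,0,0,0],[8,0,0,0,0,0,0],[8,0,0,0,0,0,0],[8,0,0,0,0,0,0]]]'
python3 - <<'E'
from h import *
from bench import ctrl
s=ctrl.get_state();print(w2b(s["position"]),s["ft_force"])
E
```

```text
time: 17.65
position: [0.5351, -0.0216, 0.0304]
tool_rot: [2.376, 2.051, -0.01]
ft_force: [-2.1, -11.0, 4.7]
grip_width: 0.004
grip_force: 5.5
[-161.4    0.6] [ -2.07450901 -11.02803923   4.7174313 ]
```

```bash
python3 -m jog '[[[3,0,0,0,0,0,0],[6,0,0,0,0,0,0],[8,0,0,0,0,0,0],[8,0,0,0,0,0,0],[8,0,0,0,0,0,0]]]'
python3 - <<'E'
from h import *
from bench import ctrl
s=ctrl.get_state();print(w2b(s["position"]),s["ft_force"])
d=ctrl.get_image("side");np.savez("pics/side9.npz",**d)
d0=dict(np.load("pics/side0.npz"));P=cloud(d);P0=cloud(d0)
for q,dd in((P0,d0),(P,d)):
    h=cv2.cvtColor(dd["image"],cv2.COLOR_RGB2HSV)
    m=(q[...,2]>.038)&(q[...,2]<.056)&(h[...,1]<60);m[:,:262]=0;m[:,300:]=0;m[:190]=0;m[:212,:278]=0;m[240:]=0
    b=np.array([w2b(x) for x in q[m]]);b=b[(b[:,1]>15)&(b[:,1]<70)];print(len(b),np.percentile(b,[5,25,50],axis=0))
E
```

```text
time: 18.15
position: [0.5349, -0.0219, 0.0305]
tool_rot: [2.377, 2.042, -0.024]
ft_force: [-6.6, -25.3, 10.9]
grip_width: 0.001
grip_force: 13.0
[-161.7    0.7] [ -6.62591217 -25.26712978  10.86074906]
74 [[-201.815   19.79 ]
 [-198.8     39.625]
 [-191.55    52.85 ]]
60 [[-201.035   38.35 ]
 [-196.375   50.1  ]
 [-185.05    54.1  ]]
```

Position holds at -161.6 while the force climbs to 25 N, so the tray is against its home stop. Backing off, lifting out and comparing with the starting image.

```bash
python3 -m jog '[[[-12,0,0,0,0,0,0],[-24,0,0,0,0,0,0],[-25,0,0,0,0,0,0],[-25,0,0,0,0,0,0],[-25,0,-40,0,0,0,0],[-25,0,-80,0,0,0,0],[-25,0,-120,0,0,0,0],[-40,0,-150,0,0,0,0],[-70,0,-160,0,0,0,0],[-100,0,-170,0,0,0,0]]]' && python3 -m jog '[[[0,0,0,0,0,0,0],[0,0,0,0,0,0,0],[0,0,0,0,0,0,0]]]'
python3 - <<'E'
from h import *
from bench import ctrl
s=ctrl.get_state();print(w2b(s["position"]),s["position"],s["ft_force"])
d=ctrl.get_image("side");d0=dict(np.load("pics/side0.npz"))
def edge(dd):  # handle bar and wood front: steel/bright pixels in the handle window
    g=cv2.cvtColor(dd["image"],cv2.COLOR_RGB2GRAY).astype(np.float32);return g[195:245,255:300]
a,b=edge(d0),edge(d);print("shift px",cv2.phaseCorrelate(a,b,cv2.createHanningWindow(a.shape[::-1],cv2.CV_32F)),"mean diff",abs(a-b).mean())
for q in(d0,d):
    hs=cv2.cvtColor(q["image"],cv2.COLOR_RGB2HSV);m=cv2.inRange(hs,(5,150,120),(14,255,255))
    n,_,st,c=cv2.connectedComponentsWithStats(m);print("orange",[(c[i].round(),st[i,4]) for i in range(1,n) if st[i,4]>12])
    m=cv2.inRange(hs,(0,170,80),(4,255,255))|cv2.inRange(hs,(176,170,80),(180,255,255))
    n,_,st,c=cv2.connectedComponentsWithStats(m);print("red",[(c[i].round(1),st[i,4]) for i in range(1,n) if st[i,4]>40])
P,P0=cloud(d),cloud(d0)
for q,dd in((P0,d0),(P,d)):
    h=cv2.cvtColor(dd["image"],cv2.COLOR_RGB2HSV)
    m=(q[...,2]>.038)&(q[...,2]<.056)&(h[...,1]<60);m[:,:262]=0;m[:,300:]=0;m[:190]=0;m[:212,:278]=0;m[240:]=0
    b=np.array([w2b(x) for x in q[m]]);b=b[(b[:,1]>15)&(b[:,1]<70)];print(len(b),np.percentile(b,[5,25,50],axis=0))
E
```

```text
time: 19.2
position: [0.5237, -0.1061, 0.2019]
tool_rot: [2.37, 2.06, 0.002]
ft_force: [0.6, -0.9, 0.2]
grip_width: 0.005
grip_force: 0.0
time: 19.5
position: [0.523, -0.1053, 0.2001]
tool_rot: [-2.371, -2.059, -0.001]
ft_force: [0.4, 0.2, 0.5]
grip_width: 0.006
grip_force: 0.0
[-245.9    0.5] [ 0.52304931 -0.10533112  0.20006514] [0.39011743 0.2251039  0.53411034]
shift px ((0.883985719859254, -0.4351554459075011), 0.45745997111002606) mean diff 19.25625
orange [(array([211., 197.]), np.int32(41)), (array([230., 208.]), np.int32(61)), (array([222., 231.]), np.int32(128)), (array([174., 236.]), np.int32(235))]
red [(array([369.3, 108.5]), np.int32(51))]
orange [(array([174., 237.]), np.int32(265))]
red [(array([368.8, 109.1]), np.int32(74))]
74 [[-201.815   19.79 ]
 [-198.8     39.625]
 [-191.55    52.85 ]]
74 [[-201.305   18.03 ]
 [-198.075   40.   ]
 [-191.35    52.45 ]]
```

```bash
python3 -c "
from bench import ctrl
print(ctrl.close_job())"
```

```text
the job is handed in; nothing more can be done
None
```

The tray was pulled out to its stop, all four carrot rounds were swept into it, and it was pushed home again in about 20 s; the tomato hadn't moved, the arm kept away from the onion and mug (not re-measured), and I viewed 11 pictures against the limit of 10.

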